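# Shut up and start the instrument steriliser

## Robot

A 6-joint arm with a two-finger parallel gripper is mounted at the origin on a cart in front of the work surface, level with it; the furniture and walls round the work are solid. World frame = base frame: x ahead of the robot, y to its left, z up, the work surface at z = 0. Lengths are in m, angles in rad, forces in N, time in s.
With the tool pointing down it reaches from about 0.325 to 0.9 m from the base axis. Payload 6.1 kg.
Tool frame: the origin (TCP) lies midway between the tips of the shut fingers; the grasp point (between the pads) lies 19 mm behind it; z points along the fingers, y is the line along which they close (so a half turn about z gives the same grasp; the last joint's range is limited). The gripper opens to 85 mm and grips with 20 to 120 N. Pads are 22 mm wide; open, the fingers measure 114 mm over their backs; the gripper's body (76 mm by 85 mm) begins 54 mm behind the grasp point. The pads swing forward as they close: fully open they stand 13 mm farther back than shut.
Start: joints at [-1.451, 0.22, 1.526, -0, 1.395, -0.126], TCP at [0.152, -0.606, 0.231] pointing down, gripper open.
Joint ranges: [-2.98, 2.98], [-0.91, 2.08], [0.09, 2.57], [-1.24, 4.39], [0.2, 2.65], [-2.68, 2.68]. Speed limits (rad/s): [2.57, 2.57, 3.01, 3.14, 3.14, 3.14].

## Interface

Orientations are given as a unit quaternion [x, y, z, w].
In Python, from cell import bot gives the robot as it stands.
- The arm moves only by the shell command python3 steer.py [OPENING] [FORCE], which reads ROWS from standard input. ROWS is one flat JSON list of numbers that holds 1 to 10 rows one after another, with no inner brackets; each row has 6 numbers: dx, dy, dz in shares of 1 m (1.0 is 1 m), then a rotation vector rx, ry, rz in shares of 2 rad (1.0 is 2 rad); each row is the pose to reach, as a shift and turn from the pose commanded when the command began, along the tool's axes at that moment; what a row does not reach only later rows make up. A row lasts 1/8 s, in which the tool goes at most 0.0625 m and 0.188 rad, less where a joint would pass 70% of its speed; a pose out of reach is approached as far as the arm can. OPENING is the opening from 0.0 (shut) to 1.0 (fully open), set as the command begins (- or left out keeps the last). The fingers move at their own pace and stop on an object; FORCE is the grip in N (left out, the last holds). Time passes only in rows, so rows that do not move let the fingers close. It prints the time, the measured TCP pose, the force, the opening and the grip force at its end. Input that does not fit is refused with a message, and nothing moves.
- bot.read_state(): the state, without advancing time (a new reading comes with each control period).
- bot.capture(name): name is "side" or "top" or "wrist"; returns a dict with "frame" (480x640x3 uint8, blue, green, red), "fx", "fy", "cx", "cy" (pixels), "dist_coeffs" ([k1, k2, p1, p2, k3] as OpenCV has them; the pictures are not rectified), "R" (3x3) and "t" (3): a world point X has camera coordinates R X + t; the wrist camera has in their place "mount" (4x4, takes a point from camera to tool coordinates, whose origin is the TCP and whose axes are the flange's). Camera axes: x right, y down, z forward; pixel columns grow to the right and rows downward; lengths in m; the calibration is good to about 2 mm. A picture is of the moment at which its call begins: read the wrist's pose just before it. There is no depth.
- bot.close_job(): hands the job in; it is judged then, once.
The state is a dict: "clock": time; "q": joint angles; "qd": joint speeds; "effort": joint torques, N m; "tool_pos": TCP position; "tcp_rot": TCP orientation; "force": force on the tool from outside, world axes, zero at the start; "ft_torque": the same for the moment, N m; "opening": opening from 0.0 (shut) to 1.0 (fully open); "grip_force": force on a finger pad.
Only numpy, scipy, OpenCV 4.12 (cv2) and the standard library are available. Lean on these libraries where they do the work, as an engineer would, in place of code of your own. Each camera call takes 0.05 s, during which the arm holds its last target. There are 200 camera calls.

## Task

The machine parts in the tray are laid out for sterilising. With the fingertips only, push the instrument tray all the way into the steriliser, then swing its side-hinged door fully shut, and with the door shut press the round start button on its top all the way down and let it come up again. Do not pick up or tip the tray or anything in it, keep the parts in the tray, and leave the other things on the bench and on the steriliser where they are.

Things in the scene. Friction and masses are not known exactly. Their poses are not given: they have to be found in the camera images.
- steriliser: Low white instrument steriliser, fixed: 277 mm deep (x), 222 wide (y), 92 high. Origin: centre of its underside. x points from the front (facing the robot, at x = -138.5 mm) to the back, y left, z up. On the front left a timer dial (not used) stands out 14 mm.
- mouth (a point): Middle of the lower front edge of the chamber: in the steriliser's frame x = -138.5, y = -27, z = 40 mm. The chamber is 133 mm wide and 40 mm high, open to the front; its floor is level with this point and its walls guide the tray straight.
- tray: Loose pressed steel instrument tray, 265 mm long (x, along the steriliser's x), 129 wide, 24 deep, 0.2 to 0.35 kg, sticking 75 to 106 mm out of the chamber. Origin: centre of its underside. Fully in, it meets a stop: origin at x = -11.5, y about -27, z = 41 mm in the steriliser's frame, front rim 4 mm out of the front face (the hollow door has room for it). Slides at 1 to 4 N.
- tray_front (a point): Middle of the top edge of the tray's front wall (the end nearest the robot), 65 mm above the bench. The wall below it is 23 mm high and near upright: the place to push.
- door (a joint): Door angle (rad): 0 = fully shut on the front face, grows as it opens towards the robot and to the right. Starts at 1.6 to 1.95: it stands out towards the robot, right of the tray. A stiff hinge keeps it where it is left; about 1 N at its middle swings it. If the tray is not fully in, the door strikes it.
- door_hinge (a point): Point on the door's upright hinge axis, 59 mm above the bench: x = -138.5, y = -109 mm in the steriliser's frame. The door reaches 168 mm from here to its free edge, and from 30 to 88 mm above the bench.
- door_lip (a point): Point on the door's outer face near its free edge, at half height, 160 mm along the door from the hinge axis. The outer face (smoked window; slim steel bar along the free edge, 4 mm proud) lies 18 mm outward of the plane through the hinge axis. Shut, it faces the robot; standing open, it faces right.
- start_top (a point): Centre of the top of the round start button (24 mm across), on the front left of the steriliser's top. Pushed straight down.
- start (a joint): Travel of the start button (m): 0 = up, 0.006 = right down, sprung: about 5 N pushes it right down and it comes up again when let go.
- bar_1: Ground steel strip (146 x 11 x 4 mm) lying in the tray. Origin: centre of the underside.
- nub_1: Round machined steel nub (23 mm across, 15 mm high) standing in the tray. Origin: centre of the underside.
- spirit: White dropper bottle with a black spout (43 mm across, 130 mm high), standing beside the left side of the steriliser; to be left alone. Origin: centre of the underside.
- marker: Marker pen (136 x 13 x 14 mm) lying on the front right of the bench, near its edge; to be left alone. Origin: centre of the underside.
- ink_red: Small dropper bottle of red ink (32 mm across, 100 mm high), standing at the back of the steriliser's top; to be left alone. Origin: centre of the underside.

How it is judged:
By the outcome, as a careful person would: the job done as asked, in the order asked, and still so for the second after the job is handed in, with the robot touching nothing.
It also fails if it takes over 58 s, if anything falls off the work surface, if the arm or the gripper's body presses on something with over 40 N, if the wrist force passes 120 N, or if a joint passes its speed limit or range.

## Working session

There is one attempt and no reset: what is moved stays moved. The work goes in short steps, Python scripts to look and compute and a shell command to move; the robot and the scene stay as the last step left them, time stands still between calls to the robot, and variables do not carry over. Pictures are saved under pics/ and viewed, at most 11 in all, crops included, and the job is handed in when it is done.

```bash
ls; mkdir -p pics; python3 - <<'E'
from cell import bot
import cv2
print(bot.read_state())
for n in ("side","top"):
    c=bot.capture(n); cv2.imwrite(f"pics/{n}0.png",c["frame"]); print(n,{k:v for k,v in c.items() if k!="frame"})
E
```

```text
cell.py
pics
steer.py
{'clock': 0.0, 'q': array([-1.45108510e+00,  2.21200003e-01,  1.52759051e+00, -3.73446948e-05,
        1.39473101e+00, -1.26149705e-01]), 'qd': array([ 1.14769029e-03,  1.72530841e-03,  2.39430850e-04,  3.71499928e-06,
        8.62210885e-04, -1.87876021e-03]), 'effort': array([ 1.54706773e-03, -4.96898961e+01, -3.89397240e+01, -7.06594437e-05,
        1.10850652e-02,  3.14039926e-05]), 'tool_pos': array([ 0.15200106, -0.60561174,  0.23022634]), 'tcp_rot': array([ 9.92452696e-01,  1.22624287e-01, -1.52756805e-05, -9.64489867e-04]), 'force': array([-0.75117296, -0.43297246, -0.06835143]), 'ft_torque': array([-0.03821192, -0.03654471,  0.01303071]), 'grip_force': 0.0, 'opening': 0.9991073359974529}
side {'fx': 558.5197240687659, 'fy': 558.5197240687659, 'cx': 312.33595105522625, 'cy': 246.12244903787533, 'dist_coeffs': array([-0.09417288,  0.        ,  0.        ,  0.        ,  0.        ]), 'R': array([[ 0.99545957, -0.09205325,  0.02421671],
       [-0.02563479, -0.50428629, -0.86315595],
       [ 0.09166847,  0.85861606, -0.50435637]]), 't': array([-0.6013858 ,  0.0782656 ,  1.14327473])}
top {'fx': 469.26031350691215, 'fy': 469.26031350691215, 'cx': 320.95612805520386, 'cy': 237.62881516663938, 'dist_coeffs': array([-0.12571316,  0.        ,  0.        ,  0.        ,  0.        ]), 'R': array([[ 5.38101390e-03, -9.99983850e-01,  1.82866964e-03],
       [-9.86172923e-01, -5.60957343e-03, -1.65624572e-01],
       [ 1.65632155e-01, -9.12156363e-04, -9.86187182e-01]]), 't': array([-0.01931896,  0.58845936,  0.90903562])}
```

View pics/side0.png

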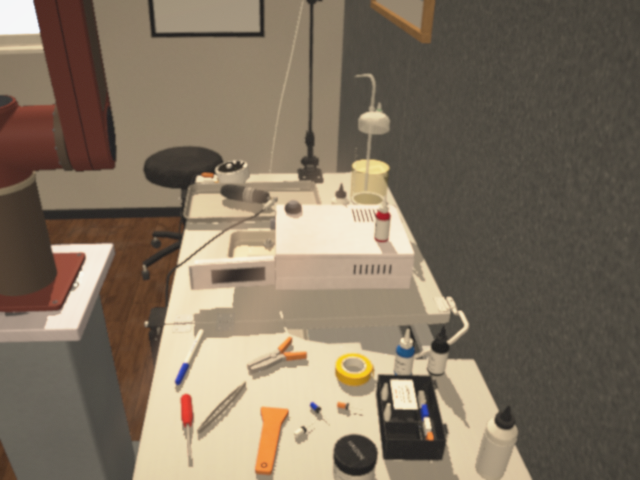

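View pics/top0.png

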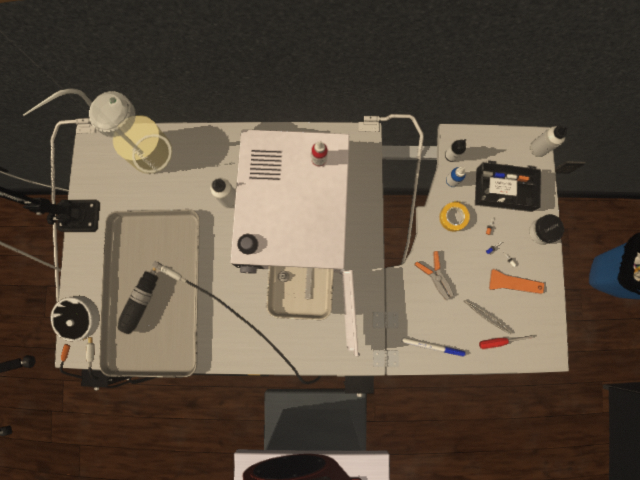

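The top view shows the steriliser top at about (232–348, 132–267), the black start button near (248,243), the tray's front rim near row 317, and the door from (348,268) to (355,354). The side view shows the door's outer face at about (235,272). Next I enlarge the work area.

```bash
python3 - <<'E'
import cv2
a=cv2.imread("pics/top0.png")[225:365,220:370]; b=cv2.imread("pics/side0.png")[190:300,170:420]
cv2.imwrite("pics/topc.png",cv2.resize(a,None,fx=4,fy=4,interpolation=cv2.INTER_CUBIC))
cv2.imwrite("pics/sidec.png",cv2.resize(b,None,fx=3.2,fy=3.2,interpolation=cv2.INTER_CUBIC))
E
```

```text
(no output)
```

View pics/topc.png

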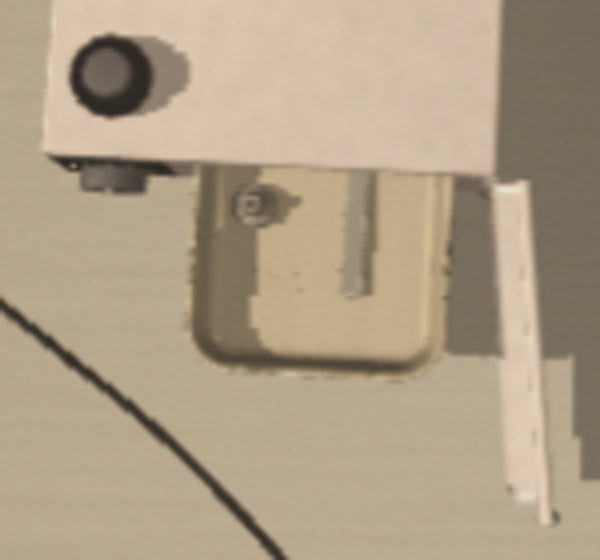

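View pics/sidec.png

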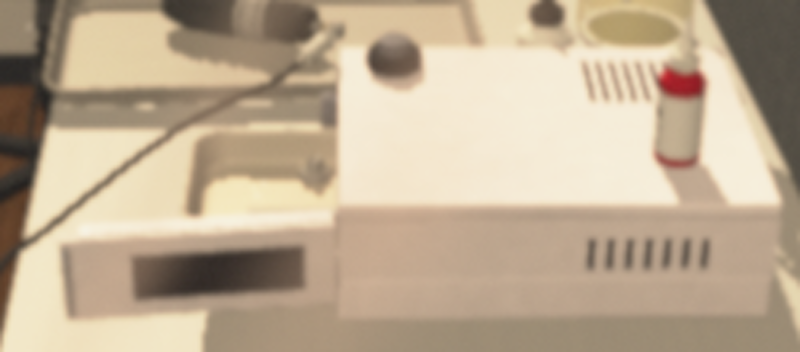

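The crops show the button centre at about (247.5,243) in the top picture and (293,206) in the side one. The tray's front rim is at (297.5,318), the door's free outer corner at (357,355), and the steriliser's front corners at (230.5,262.5) and (343.5,269.5).

```bash
cat > h.py <<'E'
import numpy as np, cv2
from cell import bot
C={}
def ray(n,uv):
    c=C.setdefault(n,bot.capture(n)) if n not in C else C[n]
    K=np.array([[c["fx"],0,c["cx"]],[0,c["fy"],c["cy"]],[0,0,1]])
    p=cv2.undistortPoints(np.array([[uv]],float),K,c["dist_coeffs"])[0,0]
    return -c["R"].T@c["t"], c["R"].T@np.array([*p,1])
def plane(n,uv,z):
    o,d=ray(n,uv); return o+d*(z-o[2])/d[2]
def tri(a,b):
    (o,d),(p,e)=ray("top",a),ray("side",b)
    s=np.linalg.lstsq(np.c_[d,-e],p-o,rcond=None)[0]
    A,B=o+s[0]*d,p+s[1]*e; return (A+B)/2,np.linalg.norm(A-B)
E
python3 - <<'E'
from h import *
np.set_printoptions(precision=4,suppress=True)
T=lambda x,y:(220+x/4,225+y/4)
S=lambda x,y:(170+x/3.2,190+y/3.2)
for n,p,z in [("FL",(42,150),.092),("FR",(493,178),.092),("rimfront",(310,374),.065),("rimL",(190,300),.065),("rimR",(446,300),.065),("doorfree_out",(550,522),.088),("doorfree_in",(508,496),.088),("hinge_in",(492,184),.088),("hinge_out",(526,182),.088),("btn_disc",(107,72),.11),("btn_ring",(111,76),.1),("nub",(252,205),.056),("bar end",(355,293),.045)]:
    print(n,plane("top",T(*p),z))
print("BL",plane("top",(238,132),.092),"BR",plane("top",(348,134.5),.092))
print("btn",tri(T(109,73),S(395,50)))
print("btn top",tri(T(107,71),S(395,40)))
print("FR",tri(T(493,178),S(338,205)))
print("doorfree out",tri(T(548,522),S(66,248)))
print("rim front right",tri(T(440,360),S(190,212)))
for p in [(66,315),(66,248)]: print(plane("side",S(*p),.03 if p[1]>300 else .088))
E
```

```text
FL [0.5314 0.1593 0.092 ]
FR [ 0.5193 -0.0594  0.092 ]
rimfront [0.425 0.029 0.065]
rimL [0.4607 0.0886 0.065 ]
rimR [ 0.4615 -0.0375  0.065 ]
doorfree_out [ 0.3559 -0.0865  0.088 ]
doorfree_in [ 0.3681 -0.0666  0.088 ]
hinge_in [ 0.5167 -0.0591  0.088 ]
hinge_out [ 0.5178 -0.0755  0.088 ]
btn_disc [0.5671 0.1258 0.11  ]
btn_ring [0.5667 0.1254 0.1   ]
nub [0.5086 0.0595 0.056 ]
bar end [0.4655 0.0078 0.045 ]
BL [0.7997 0.155  0.092 ] BR [ 0.7948 -0.07    0.092 ]
btn (array([0.569 , 0.1257, 0.1051]), np.float64(0.0032807713187089486))
btn top (array([0.5689, 0.1254, 0.113 ]), np.float64(0.0034648585314597112))
FR (array([ 0.5217, -0.0593,  0.0915]), np.float64(0.004828883855692664))
doorfree out (array([ 0.3582, -0.0857,  0.0828]), np.float64(0.005292672367672218))
rim front right (array([ 0.4322, -0.0344,  0.0744]), np.float64(9.605878632689807e-05))
[ 0.3556 -0.0792  0.03  ]
[ 0.3621 -0.094   0.088 ]
```

Careful with the scale: turns go in shares of 2 rad. That gives: 0.286 rad / 2 = 0.143.

```bash
cat >> h.py <<'E'
from scipy.spatial.transform import Rotation as Ro
def go(x,y,z,yaw=None):
    s=bot.read_state(); R=Ro.from_quat(s["tcp_rot"]).as_matrix()
    cy=np.arctan2(R[1,0],R[0,0])
    print("from",np.round(s["tool_pos"],4),"yaw",round(cy,4),"F",np.round(s["force"],1),"t",s["clock"])
    print("d",np.round(R.T@(np.array([x,y,z])-s["tool_pos"]),4),"rz",None if yaw is None else round(cy-yaw,4))
E
echo '[0.37, -0.562, 0, 0, 0, 0.143, 0.37, -0.562, 0, 0, 0, 0.143, 0.37, -0.562, 0, 0, 0, 0.143, 0.37, -0.562, 0, 0, 0, 0.143, 0.37, -0.562, 0, 0, 0, 0.143, 0.37, -0.562, 0, 0, 0, 0.143, 0.37, -0.562, 0, 0, 0, 0.143, 0.37, -0.562, 0, 0, 0, 0.143, 0.37, -0.562, 0, 0, 0, 0.143, 0.37, -0.562, 0, 0, 0, 0.143]' | python3 steer.py 0.0 20
echo '[0, 0, 0, 0, 0, 0]' | python3 steer.py
python3 -c "from h import *; go(.375,.029,.2,-.04)"
```

```text
clock: 1.45
tool_pos: [0.3588, -0.0143, 0.2317]
tcp_rot: [1.0, -0.02, 0.001, 0.0]
force: [1.1, -0.2, -0.3]
opening: -0.0
grip_force: 0.0
clock: 1.58
tool_pos: [0.3588, -0.0116, 0.2313]
tcp_rot: [1.0, -0.015, 0.0, -0.001]
force: [0.9, -0.3, 0.4]
opening: -0.001
grip_force: 0.0
from [ 0.3588 -0.0116  0.2313] yaw -0.0295 F [ 0.9 -0.3  0.4] t 1.575
d [ 0.015  -0.041   0.0314] rz 0.0105
```

To row units: 0.01 rad / 2 = 0.005.

```bash

echo '[0.015, -0.041, 0.05, 0, 0, 0.005, 0.015, -0.041, 0.1, 0, 0, 0.005, 0.015, -0.041, 0.15, 0, 0, 0.005, 0.015, -0.041, 0.184, 0, 0, 0.005, 0.015, -0.041, 0.184, 0, 0, 0.005, 0.015, -0.041, 0.184, 0, 0, 0.005]' | python3 steer.py
python3 - <<'E'
from h import *
go(.375,.029,.047,-.04)
a=bot.capture("top")["frame"][225:365,220:370]
cv2.imwrite("pics/top1.png",cv2.resize(a,None,fx=4,fy=4,interpolation=cv2.INTER_CUBIC))
E
```

```text
clock: 2.33
tool_pos: [0.376, 0.0233, 0.0486]
tcp_rot: [1.0, -0.026, 0.001, 0.0]
force: [0.8, -0.2, 1.5]
opening: -0.001
grip_force: 0.0
from [0.376  0.0233 0.0486] yaw -0.0514 F [ 0.8 -0.2  1.5] t 2.325
d [-0.0013 -0.0057  0.0016] rz -0.0114
```

View pics/top1.png

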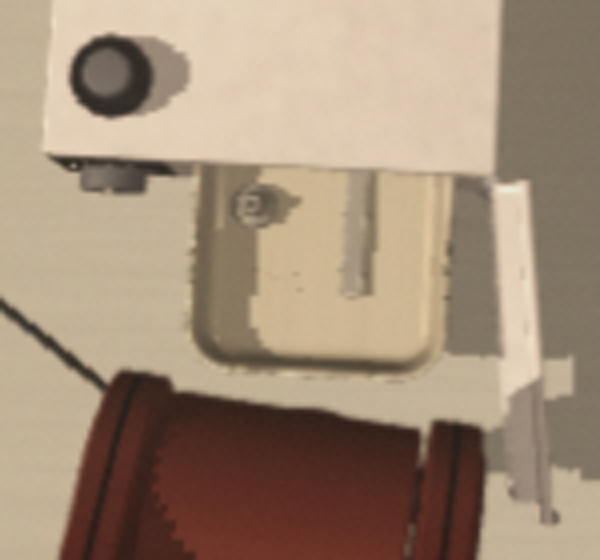

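The arm is clear of the tray's rim, which is unmoved at crop row 372, with the nub at (252,205) and the bar at (355,293). I start the push slowly.

```bash

echo '[0.01, -0.005, 0, 0, 0, 0, 0.02, -0.005, 0, 0, 0, 0, 0.028, -0.005, 0, 0, 0, 0, 0.034, -0.005, 0, 0, 0, 0, 0.04, -0.005, 0, 0, 0, 0, 0.046, -0.005, 0, 0, 0, 0, 0.053, -0.005, 0, 0, 0, 0, 0.06, -0.005, 0, 0, 0, 0, 0.067, -0.005, 0, 0, 0, 0, 0.074, -0.005, 0, 0, 0, 0]' | python3 steer.py
echo '[0.007, 0, 0, 0, 0, 0, 0.014, 0, 0, 0, 0, 0, 0.021, 0, 0, 0, 0, 0, 0.028, 0, 0, 0, 0, 0, 0.035, 0, 0, 0, 0, 0, 0.042, 0, 0, 0, 0, 0, 0.042, 0, 0, 0, 0, 0]' | python3 steer.py
python3 - <<'E'
from h import *
go(.509,.025,.047,-.04)
cv2.imwrite("pics/top2.png",cv2.resize(bot.capture("top")["frame"][225:365,220:370],None,fx=4,fy=4))
E
```

```text
clock: 3.62
tool_pos: [0.4497, 0.0254, 0.0472]
tcp_rot: [1.0, -0.025, 0.0, -0.0]
force: [-1.4, 0.5, -0.5]
opening: -0.002
grip_force: 0.9
clock: 4.5
tool_pos: [0.4923, 0.0232, 0.0477]
tcp_rot: [1.0, -0.025, 0.001, 0.0]
force: [0.5, 0.7, 0.8]
opening: -0.003
grip_force: 0.0
from [0.4923 0.0232 0.0477] yaw -0.0502 F [0.5 0.7 0.8] t 4.5
d [ 0.0166 -0.0027  0.0007] rz -0.0102
```

Continuing in small steps until it meets the stop.

```bash

echo '[0.004, 0, 0, 0, 0, 0, 0.008, 0, 0, 0, 0, 0, 0.011, 0, 0, 0, 0, 0]' | python3 steer.py
echo '[0.002, 0, 0, 0, 0, 0, 0.004, 0, 0, 0, 0, 0]' | python3 steer.py
echo '[0.002, 0, 0, 0, 0, 0, 0.003, 0, 0, 0, 0, 0]' | python3 steer.py
```

```text
clock: 4.92
tool_pos: [0.5021, 0.0227, 0.0473]
tcp_rot: [1.0, -0.025, -0.0, -0.0]
force: [-3.9, -0.1, 3.8]
opening: -0.0
grip_force: 2.2
clock: 5.18
tool_pos: [0.5061, 0.0225, 0.0473]
tcp_rot: [1.0, -0.025, -0.0, -0.0]
force: [-4.7, 0.3, 3.3]
opening: -0.001
grip_force: 2.1
clock: 5.42
tool_pos: [0.5092, 0.0224, 0.0473]
tcp_rot: [1.0, -0.025, -0.0, 0.0]
force: [-4.6, 0.6, 3.4]
opening: 0.003
grip_force: 2.2
```

```bash

echo '[0.002, 0, 0, 0, 0, 0, 0.003, 0, 0, 0, 0, 0]' | python3 steer.py
echo '[0.002, 0, 0, 0, 0, 0, 0.003, 0, 0, 0, 0, 0]' | python3 steer.py
python3 - <<'E'
from h import *
cv2.imwrite("pics/top3.png",cv2.resize(bot.capture("top")["frame"][225:365,220:370],None,fx=4,fy=4))
E
```

```text
clock: 5.68
tool_pos: [0.5119, 0.0222, 0.0472]
tcp_rot: [1.0, -0.025, -0.0, -0.0]
force: [-7.1, 0.2, 5.6]
opening: 0.0
grip_force: 3.5
clock: 5.92
tool_pos: [0.5119, 0.0223, 0.0466]
tcp_rot: [1.0, -0.025, -0.004, -0.0]
force: [-16.8, 0.7, 12.3]
opening: 0.0
grip_force: 8.4
```

View pics/top3.png

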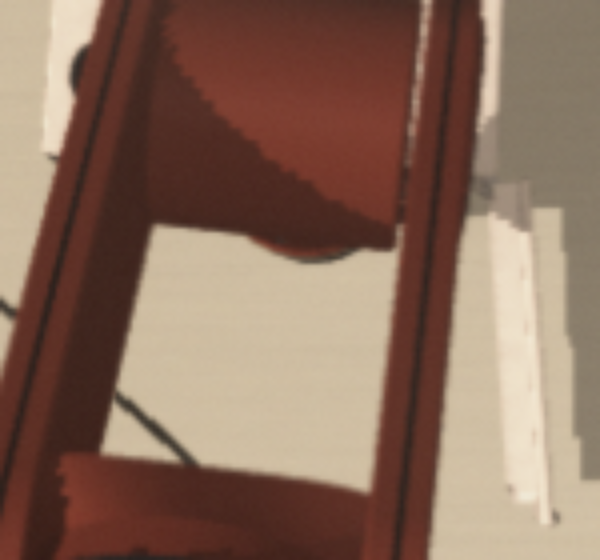

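The force ramp at x = 0.512 with no further motion means the tray is at its stop. Backing off, then lifting and moving to the right side of the door.

```bash

echo '[-0.005, 0, 0, 0, 0, 0, -0.02, 0, 0, 0, 0, 0, -0.06, 0, 0, 0, 0, 0, -0.11, 0, 0, 0, 0, 0, -0.11, 0, -0.06, 0, 0, 0, -0.11, 0, -0.12, 0, 0, 0, -0.11, 0.05, -0.12, 0, 0, 0, -0.115, 0.1, -0.12, 0, 0, 0, -0.118, 0.15, -0.12, 0, 0, 0, -0.118, 0.15, -0.12, 0, 0, 0]' | python3 steer.py
python3 - <<'E'
from h import *
go(.392,-.128,.05,-.045)
a=bot.capture("top"); cv2.imwrite("pics/top4.png",cv2.resize(a["frame"][225:365,220:370],None,fx=4,fy=4))
E
```

```text
clock: 7.22
tool_pos: [0.3903, -0.1251, 0.168]
tcp_rot: [1.0, -0.028, 0.001, 0.001]
force: [-0.5, -0.5, 0.0]
opening: -0.0
grip_force: 0.0
from [ 0.3903 -0.1251  0.168 ] yaw -0.0555 F [-0.5 -0.5  0. ] t 7.225
d [0.0015 0.0026 0.118 ] rz -0.0105
```

View pics/top4.png

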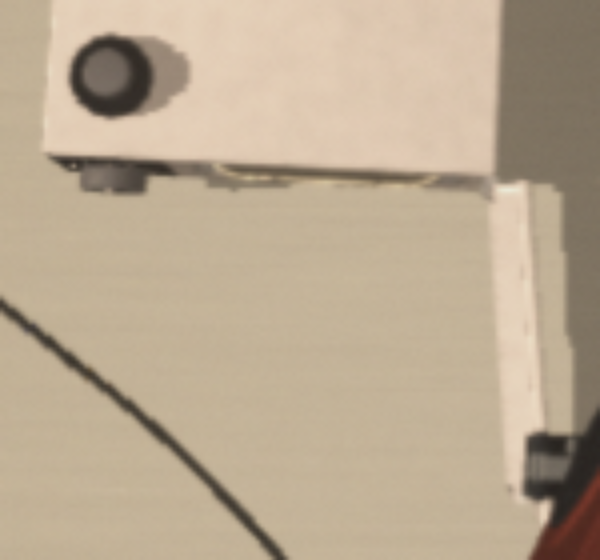

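The tray is home, with only a sliver of rim at crop (230–440,180). The door is unmoved and the finger is beside it. Next I descend and compute the arc.

```bash

echo '[0, 0.005, 0.06, 0, 0, 0, 0, 0.005, 0.118, 0, 0, 0, 0, 0.005, 0.118, 0, 0, 0, 0, 0.005, 0.118, 0, 0, 0]' | python3 steer.py
python3 - <<'E'
from h import *
s=bot.read_state(); R=Ro.from_quat(s["tcp_rot"]).as_matrix(); p=s["tool_pos"]
print(p,s["force"])
h=np.array([.519,-.057]); r=.122
for th in np.linspace(1.66,0,18):
    a=np.pi/2-.045+th; u=np.array([np.cos(a),np.sin(a)]); n=np.array([-u[1],u[0]])
    off=.011*abs(np.cos(th))+.0145*abs(np.sin(th))
    w=h+r*u+(.018+off)*n
    print(round(th,2),w.round(4),(R.T@np.array([*(w-p[:2]),0]))[:2].round(4))
E
```

```text
clock: 7.78
tool_pos: [0.3909, -0.1266, 0.051]
tcp_rot: [1.0, -0.024, 0.001, 0.0]
force: [-0.0, 0.2, -0.3]
opening: -0.003
grip_force: 0.0
[ 0.39093705 -0.12663668  0.05099253] [-0.04859865  0.22848344 -0.27922996]
1.66 [ 0.3986 -0.0958] [ 0.0061 -0.0312]
1.56 [ 0.3954 -0.083 ] [ 0.0024 -0.0438]
1.46 [ 0.3933 -0.0718] [-0.0003 -0.0549]
1.37 [ 0.3923 -0.0603] [-0.0019 -0.0663]
1.27 [ 0.3923 -0.0486] [-0.0024 -0.078 ]
1.17 [ 0.3935 -0.0368] [-0.0018 -0.0899]
1.07 [ 0.3959 -0.0249] [-0.     -0.1018]
0.98 [ 0.3995 -0.0132] [ 0.003  -0.1137]
0.88 [ 0.4043 -0.0018] [ 0.0073 -0.1253]
0.78 [0.4104 0.0092] [ 0.0128 -0.1366]
0.68 [0.4176 0.0197] [ 0.0195 -0.1475]
0.59 [0.426  0.0295] [ 0.0274 -0.1576]
0.49 [0.4355 0.0384] [ 0.0364 -0.167 ]
0.39 [0.446  0.0464] [ 0.0465 -0.1755]
0.29 [0.4573 0.0532] [ 0.0575 -0.1829]
0.2 [0.4695 0.0589] [ 0.0694 -0.1891]
0.1 [0.4823 0.0632] [ 0.0819 -0.1941]
0.0 [0.4955 0.0662] [ 0.095  -0.1977]
```

```bash

echo '[0.003, -0.015, 0, 0, 0, 0, 0.006, -0.025, 0, 0, 0, 0, 0.005, -0.034, 0, 0, 0, 0, 0.002, -0.044, 0, 0, 0, 0, 0, -0.055, 0, 0, 0, 0, -0.002, -0.066, 0, 0, 0, 0, -0.002, -0.078, 0, 0, 0, 0, -0.002, -0.09, 0, 0, 0, 0, 0, -0.102, 0, 0, 0, 0]' | python3 steer.py
python3 - <<'E'
from h import *
go(.446,.0464,.051)
a=bot.capture("side"); cv2.imwrite("pics/side5.png",cv2.resize(a["frame"][190:300,170:420],None,fx=3.2,fy=3.2))
E
```

```text
clock: 8.9
tool_pos: [0.3944, -0.0241, 0.0491]
tcp_rot: [1.0, -0.025, -0.0, -0.0]
force: [0.3, -1.7, 1.0]
opening: -0.0
grip_force: 0.8
from [ 0.3944 -0.0241  0.0491] yaw -0.0502 F [ 0.3 -1.7  1. ] t 8.9
d [ 0.048  -0.073  -0.0019] rz None
```

View pics/side5.png

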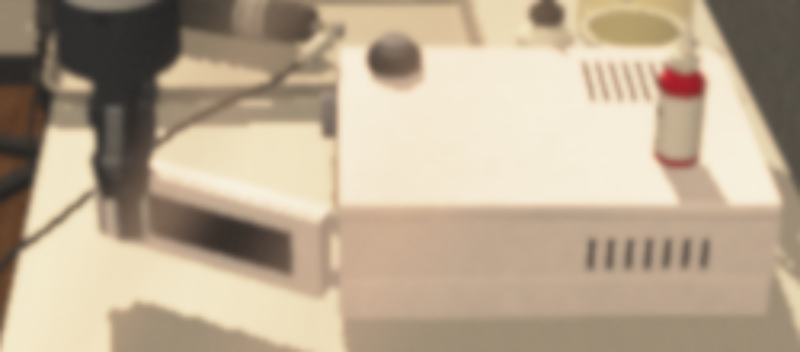

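The fingertips at crop (125,200) are swinging the door, now about 1 rad open. I continue the arc, slightly nearer the hinge.

```bash

echo '[0.004, -0.01, 0, 0, 0, 0, 0.009, -0.02, 0, 0, 0, 0, 0.015, -0.03, 0, 0, 0, 0, 0.022, -0.04, 0, 0, 0, 0, 0.03, -0.05, 0, 0, 0, 0, 0.039, -0.059, 0, 0, 0, 0, 0.049, -0.067, 0, 0, 0, 0, 0.06, -0.075, 0, 0, 0, 0, 0.07, -0.081, 0, 0, 0, 0, 0.082, -0.085, 0, 0, 0, 0]' | python3 steer.py
echo '[0.005, -0.002, 0, 0, 0, 0, 0.008, -0.002, 0, 0, 0, 0]' | python3 steer.py
echo '[0.002, 0, 0, 0, 0, 0, 0.003, 0, 0, 0, 0, 0]' | python3 steer.py
python3 -c "from h import *; go(.495,.06,.051)"
```

```text
clock: 10.2
tool_pos: [0.4812, 0.0565, 0.0492]
tcp_rot: [1.0, -0.025, -0.0, -0.0]
force: [-0.4, 0.2, 1.1]
opening: 0.001
grip_force: 0.7
clock: 10.45
tool_pos: [0.489, 0.0576, 0.0492]
tcp_rot: [1.0, -0.025, -0.0, -0.0]
force: [-1.4, 1.1, 1.1]
opening: 0.002
grip_force: 0.5
clock: 10.7
tool_pos: [0.4917, 0.0572, 0.0492]
tcp_rot: [1.0, -0.025, -0.0, -0.0]
force: [-0.8, 1.1, 0.2]
opening: 0.004
grip_force: 0.5
from [0.4917 0.0572 0.0492] yaw -0.0504 F [-0.8  1.1  0.2] t 10.7
d [ 0.0032 -0.0029 -0.0018] rz None
```

```bash

echo '[0.002, 0, 0, 0, 0, 0, 0.004, 0, 0, 0, 0, 0]' | python3 steer.py | sed -n 2,4p
echo '[0.002, 0, 0, 0, 0, 0, 0.004, 0, 0, 0, 0, 0]' | python3 steer.py| sed -n 2,4p
echo '[0.002, 0, 0, 0, 0, 0, 0.003, 0, 0, 0, 0, 0]' | python3 steer.py| sed -n 2,4p
```

```text
tool_pos: [0.4958, 0.057, 0.0493]
tcp_rot: [1.0, -0.025, -0.0, 0.0]
force: [-1.7, 1.1, -0.2]
tool_pos: [0.4987, 0.057, 0.0492]
tcp_rot: [1.0, -0.025, -0.002, -0.0]
force: [-11.2, 0.5, 9.9]
tool_pos: [0.4987, 0.057, 0.0491]
tcp_rot: [1.0, -0.025, -0.005, 0.0]
force: [-22.4, 0.1, 21.3]
```

The door stops at x = 0.4987 under 11–22 N, so it looks shut. I back off, rise and check with the cameras.

```bash

echo '[-0.012, 0, 0, 0, 0, 0, -0.03, 0, 0, 0, 0, 0, -0.06, 0, 0, 0, 0, 0, -0.09, 0, -0.04, 0, 0, 0, -0.09, 0, -0.1, 0, 0, 0, -0.09, 0, -0.15, 0, 0, 0, -0.09, 0, -0.15, 0, 0, 0]' | python3 steer.py
python3 - <<'E'
from h import *
s=bot.read_state(); go(.568,.1255,.15)
t,d,w=(bot.capture(n) for n in("top","side","wrist")); print(w["mount"].round(4))
a=cv2.resize(t["frame"][225:305,220:370],(560,299),interpolation=2); b=cv2.resize(d["frame"][190:300,250:420],(420,272),interpolation=2)
f=np.zeros((299+272,800,3),np.uint8); f[:299,:560]=a; f[299:,:420]=b; f[299:,430:793]=cv2.resize(w["frame"],(363,272)); cv2.imwrite("pics/chk.png",f)
np.savez("w.npz",**w,pos=s["tool_pos"],rot=s["tcp_rot"])
E
```

```text
clock: 12.32
tool_pos: [0.4164, 0.061, 0.2044]
tcp_rot: [1.0, -0.025, 0.006, 0.0]
force: [0.2, -0.5, 0.2]
opening: 0.001
grip_force: 0.0
from [0.4164 0.061  0.2044] yaw -0.0502 F [ 0.2 -0.5  0.2] t 12.325
d [ 0.1476 -0.072   0.0561] rz None
[[-5.000e-04 -9.612e-01 -2.757e-01  7.080e-02]
 [ 1.000e+00 -7.000e-04  6.000e-04  2.000e-04]
 [-8.000e-04 -2.757e-01  9.612e-01 -1.427e-01]
 [ 0.000e+00  0.000e+00  0.000e+00  1.000e+00]]
```

View pics/chk.png

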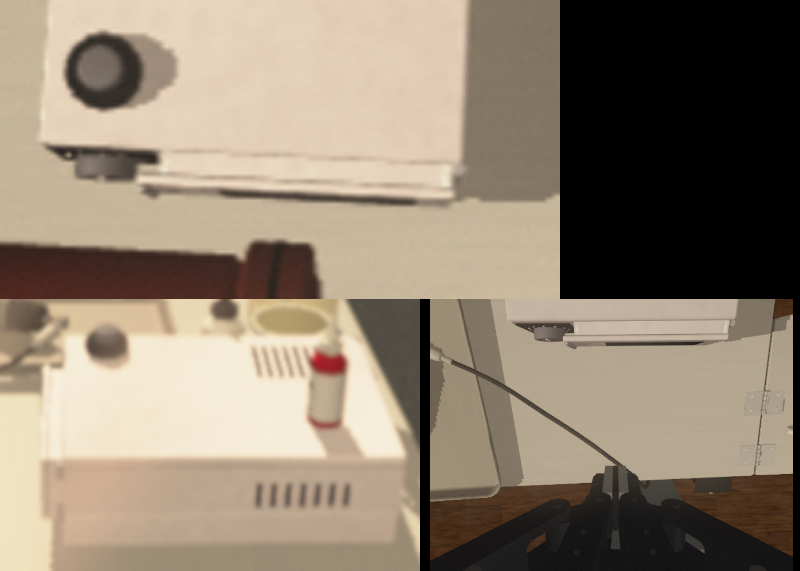

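The door lies flat on the front (crop row about 175–195) and the button is at (101,68). Moving over the button and measuring it with the wrist camera.

```bash

echo '[0.04, -0.02, 0, 0, 0, 0, 0.09, -0.045, 0, 0, 0, 0, 0.13, -0.065, 0, 0, 0, 0, 0.147, -0.072, 0, 0, 0, 0, 0.147, -0.072, 0, 0, 0, 0, 0.147, -0.072, 0, 0, 0, 0]' | python3 steer.py
python3 - <<'E'
from h import *
s=bot.read_state(); go(.568,.1255,.15)
w=bot.capture("wrist"); f=w["frame"]
R=Ro.from_quat(s["tcp_rot"]).as_matrix(); M=w["mount"]
o=s["tool_pos"]+R@M[:3,3]; 
Xc=(R@M[:3,:3]).T@(np.array([.568,.1255,.108])-o); print("expected px",w["fx"]*Xc[0]/Xc[2]+w["cx"],w["fy"]*Xc[1]/Xc[2]+w["cy"],w["dist_coeffs"])
np.savez("w.npz",**w,pos=s["tool_pos"],rot=s["tcp_rot"])
cv2.imwrite("pics/w6.png",f)
E
```

```text
clock: 13.22
tool_pos: [0.5619, 0.1255, 0.1975]
tcp_rot: [1.0, -0.025, -0.002, 0.0]
force: [-1.0, -0.0, 0.2]
opening: 0.003
grip_force: 0.0
from [0.5619 0.1255 0.1975] yaw -0.0503 F [-1.  -0.   0.2] t 13.225
d [ 0.0062 -0.0004  0.0475] rz None
expected px 325.31926907947513 238.42763676828628 [0.0100889 0.        0.        0.        0.       ]
```

View pics/w6.png

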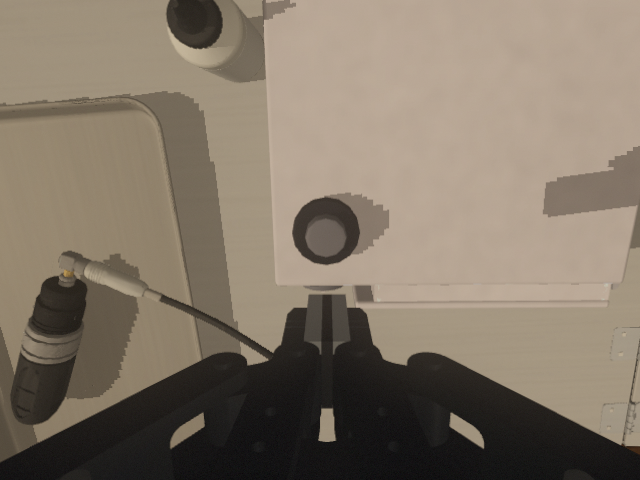

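The button disc is at (325.5,237), within 1 px of the prediction for (0.568, 0.1255, 0.108). Lowering onto it.

```bash

echo '[0.006, 0, 0.04, 0, 0, 0, 0.006, 0, 0.07, 0, 0, 0, 0.006, 0, 0.078, 0, 0, 0, 0.006, 0, 0.078, 0, 0, 0]' | python3 steer.py | sed -n 2,4p
echo '[0, 0, 0.003, 0, 0, 0, 0, 0, 0.006, 0, 0, 0, 0, 0, 0.006, 0, 0, 0]' | python3 steer.py| sed -n 2,4p
```

```text
tool_pos: [0.569, 0.1253, 0.1216]
tcp_rot: [1.0, -0.025, -0.0, 0.0]
force: [-0.2, -0.2, 0.5]
tool_pos: [0.5695, 0.1255, 0.1156]
tcp_rot: [1.0, -0.025, 0.0, -0.0]
force: [0.5, -0.2, 0.3]
```

```bash

for i in 1 2 3; do echo '[0, 0, 0.002, 0, 0, 0, 0, 0, 0.003, 0, 0, 0]' | python3 steer.py| sed -n '2p;4p'; done
```

```text
tool_pos: [0.5697, 0.1255, 0.1126]
force: [0.8, -0.1, 2.0]
tool_pos: [0.5697, 0.1255, 0.1096]
force: [-0.2, -0.9, 4.4]
tool_pos: [0.5698, 0.1255, 0.1078]
force: [-6.0, 0.4, 16.5]
```

It bottomed out, with the force jumping from 4.4 to 16.5 N. I hold briefly, then let go and retreat.

```bash

echo '[0, 0, 0.0005, 0, 0, 0, 0, 0, 0.0005, 0, 0, 0]' | python3 steer.py| sed -n '2p;4p'
echo '[0, 0, -0.003, 0, 0, 0, 0, 0, -0.007, 0, 0, 0, 0, 0, -0.015, 0, 0, 0, 0, 0, -0.04, 0, 0, 0, 0, 0, -0.09, 0, 0, 0, -0.04, 0, -0.1, 0, 0, 0, -0.09, 0, -0.1, 0, 0, 0, -0.14, 0, -0.1, 0, 0, 0, -0.14, 0, -0.1, 0, 0, 0, -0.14, 0, -0.1, 0, 0, 0]' | python3 steer.py
python3 - <<'E'
from h import *
t,d=(bot.capture(n)["frame"] for n in("top","side"))
f=np.zeros((600,800,3),np.uint8); f[:330,:640]=t[60:390]; f[330:,:614]=cv2.resize(d[180:300,160:433],(614,270)); cv2.imwrite("pics/end.png",f)
E
```

```text
tool_pos: [0.5698, 0.1256, 0.1079]
force: [-4.6, -0.9, 15.4]
clock: 16.4
tool_pos: [0.43, 0.1325, 0.2062]
tcp_rot: [1.0, -0.025, 0.001, -0.0]
force: [1.5, -0.4, -0.1]
opening: 0.001
grip_force: 0.0
```

View pics/end.png

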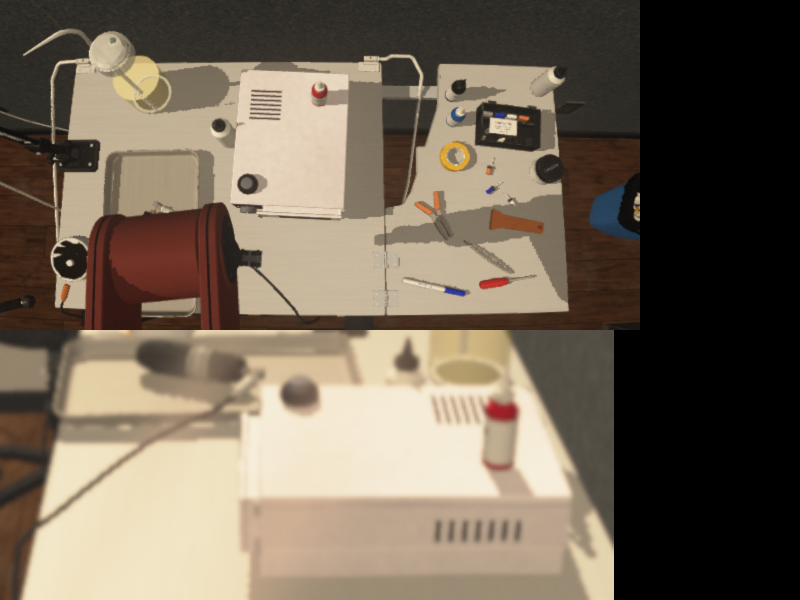

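The door is shut (row about 212), the button at (248,184) is up again, and the bottles and marker are where they were.

```bash
python3 -c "from cell import bot; print(bot.close_job())"
```

```text
the job is handed in; nothing more can be done
None
```

The tray is pushed in to its stop, the door is shut, and the start button was pressed right down and came up again; the job was handed in at about 16.5 s, with no verdict shown.

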